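Pack the order carton in the makerspace

TASK

Finish packing the low open carton, which already holds a square plywood box in one corner: put the long narrow cardboard box and the small rectangular metal tin in with it. Both must end up inside together, each standing upright, as it stands now, flat on the carton's floor, and let go.

Things in the scene. Friction and masses are not known exactly. Their poses are not given: they have to be found in the camera images.
- carton: Low open cardboard carton, fixed. Origin: centre of underside; z up, any yaw. Outer 180 (x) x 210 (y) x 45 mm high, walls 5 mm, plus folded flaps outside (look only); floor 4 mm above the table. Inside: x -85 to 85, y -100 to 100 mm. A fixed plywood box, top 40 mm above the table, fills x 0 to 85, y 15 to 100. Free: x -85 to 0 over all y (only place for the long box), and x 0 to 85, y -100 to 15.
- long_box_mid (a point): Centre of the long narrow plain cardboard box, loose, 55 (x) x 175 (y) x 95 mm high (z up), about 0.3 kg; this point is 47.5 mm above its underside. It stands on the table. The other cardboard box, 100 x 100 x 50 mm, square and lower, is not meant.
- small_tin_mid (a point): Centre of the small closed rectangular plain metal tin, loose, 55 (x) x 80 (y) x 65 mm high (z up), about 0.25 kg; this point is 32.5 mm above its underside. It stands on the table. The other metal tin is round (72 mm across, 65 mm high) and is not meant.

How it is judged:
At the end, for the whole second after the job is handed in: The centres of the long box and the small tin are both within the carton's inner walls, each at its seated height within 10 mm (so standing on the carton's floor), upright within 10 degrees, and at rest (x of long_box_mid in the frame of carton between -0.085 and 0.085 m and y of long_box_mid in the frame of carton between -0.1 and 0.1 m and z of long_box_mid in the frame of carton between 0.0415 and 0.0615 m and angle between each of long_box_mid, small_tin_mid's own z axis and vertical below 0.175 rad and x of small_tin_mid in the frame of carton between -0.085 and 0.085 m and y of small_tin_mid in the frame of carton between -0.1 and 0.1 m and z of small_tin_mid in the frame of carton between 0.0265 and 0.0465 m and linear speed of each of long_box, small_tin below 0.03 m/s); the robot touches nothing.
It also fails if it takes over 58 s, if anything falls off the work surface, if the arm or the gripper's body presses on something with over 40 N, if the wrist force passes 120 N, or if a joint passes its speed limit or range.

ROBOT

A 6-joint arm with a two-finger parallel gripper is mounted at the origin on the work surface. World frame = base frame: x ahead of the robot, y to its left, z up, the work surface at z = 0. Lengths are in m, angles in rad, forces in N, time in s.
With the tool pointing down it reaches from about 0.275 to 1 m from the base axis. Payload 8.4 kg.
Tool frame: the origin (TCP) lies at the very end of the fingers, on their centre line; the grasp point (between the pads) lies 19 mm behind it; z points along the fingers, y is the direction in which the jaws open and shut (so a half turn about z gives the same grasp; the last joint's range is limited). The gripper opens to 85 mm and grips with 20 to 120 N. Pads are 22 mm wide; open, the fingers measure 114 mm over their backs; the gripper's body (76 mm by 85 mm) begins 54 mm behind the grasp point. The pads swing forward as they close: fully open they stand 13 mm farther back than shut.
Start: joints at [1.296, 0.353, 1.633, -0, 1.155, -0.002], TCP at [0.168, 0.602, 0.231] pointing down, gripper open.
Joint ranges: [-2.63, 2.63], [-0.92, 2.1], [0.06, 2.66], [-1.3, 4.44], [0, 2.69], [-3.02, 3.02]. Speed limits (rad/s): [2.22, 2.22, 2.79, 3.14, 3.14, 3.14].

INTERFACE

Orientations are given as a unit quaternion [w, x, y, z].
In Python, from plant import get_obs, cams, order, nets gives the robot as it stands.
- The arm moves only by the tool move_arm, never from a script. Its argument "motion" is text: rows parted by semicolons, each of 6 numbers parted by spaces: the shift along the tool's x, y, z in m, then the turn, a rotation vector about the tool's x, y, z in degrees. A call has 1 to 20 rows; each row is the pose to reach, as a shift and turn from the pose commanded when the call began, along the tool's axes at that moment; what a row does not reach only later rows make up. A row lasts 1/8 s, in which the tool goes at most 62.5 mm and 10.7 degrees, less where a joint would pass 70% of its speed; a pose out of reach is approached as far as the arm can. A call with a gripper value outside its range is refused whole. "claw" is the opening, from 0 (shut) to 1 (fully open), set as the call begins (left out, the last holds). The fingers move at their own pace and stop on an object; "force" is the grip in N (left out, the last holds). Time passes only in rows, so rows that repeat a pose let the fingers close. It gives the time, the measured TCP pose, the force and the opening at its end, in the units of the state.
- get_obs(): the state, without advancing time (a new reading comes with each control period).
- cams.grab_frame(name): name is "side" or "top" or "wrist"; returns a dict with "pixels" (420x560x3 uint8, red, green, blue), "intrinsics" (3x3 intrinsics, pixels), "k1" (the pictures are not rectified: a ray, as slopes to the right and down, at radius r is drawn at 1 + k1 r^2 times it, then the intrinsics apply), "R" (3x3) and "t" (3): a world point X has camera coordinates R X + t. Camera axes: x right, y down, z forward; pixel columns grow to the right and rows downward; lengths in m; the calibration is good to about 2 mm. A picture is of the moment at which its call begins. There is no depth.
- order.close_job(): hands the job in, once; it reports no verdict.
Trained networks look in a picture, given as the dict that the camera call returned (one of the last four; its "shot" number tells which), for a name from the list of things; names that differ only in an ending like _2 or _b are one class to them, and where a whole thing is asked for, a point or a joint stands for the part that bears it (a point fixed in the world has none). Each returns a list of dicts, best first, with "conf" (0 to 1); they miss things now and then, are a little off and sometimes report something else, mostly with a low value. They report only what shows in the picture. A call takes as long as a camera call.
- nets.find_in(thing, picture): "at" ([column, row] as shares, 0 to 1, of the picture: columns of its width, rows of its height, amid what is visible of it).
- nets.silhouettes(thing, picture): "mask" (420x560 bool, what is visible of it) and "at" ([column, row] as shares, 0 to 1, of the picture: columns of its width, rows of its height, amid what is visible of it).
The state is a dict: "clock": time; "qpos": joint angles; "joint_vel": joint speeds; "effort": joint torques, N m; "tcp_pos": TCP position; "tcp_rot": TCP orientation; "ft_force": force on the tool from outside, world axes, zero at the start; "moment": the same for the moment, N m; "width": finger opening in m.
Only numpy, scipy, OpenCV 4.12 (cv2) and the standard library are available. Lean on these libraries where they do the work, as an engineer would, in place of code of your own. Each camera call takes 0.05 s, during which the arm holds its last target.

## Working session

There is one attempt and no reset: what is moved stays moved. The work goes in short steps, Python scripts to look and compute and a tool call to move; the robot and the scene stay as the last step left them, time stands still between calls to the robot, and variables do not carry over. Pictures are saved under pics/ and viewed, and the job is handed in when it is done.

Besides the shell and the picture viewer there is one more tool, called after ">>>" in YAML: its name, and indented under it one key for each argument. move_arm: Moves the arm, as the interface text tells. Its arguments: {"type":"object","properties":{"motion":{"type":"string"},"claw":{"type":"number"},"force":{"type":"number"}},"required":["motion"]}

```bash
ls; mkdir -p pics; cat > h.py <<'E'
import numpy as np, cv2, pickle
def save(n,f):
    cv2.imwrite(f'pics/{n}.png',f['pixels'][:,:,::-1])
    pickle.dump(f,open(f'pics/{n}.pkl','wb'))
def load(n): return pickle.load(open(f'pics/{n}.pkl','rb'))
def proj(f,X):
    X=np.atleast_2d(X); c=X@np.array(f['R']).T+np.array(f['t']); s=c[:,:2]/c[:,2:]
    s=s*(1+f['k1']*(s**2).sum(1,keepdims=True)); K=np.array(f['intrinsics'])
    return s@K[:2,:2].T+K[:2,2]
def ray(f,px):
    K=np.array(f['intrinsics']); px=np.atleast_2d(np.array(px,float))
    d=(px-K[:2,2])@np.linalg.inv(K[:2,:2]).T; s=d.copy()
    for _ in range(30): s=d/(1+f['k1']*(s**2).sum(1,keepdims=True))
    R=np.array(f['R']); return -R.T@np.array(f['t']), np.c_[s,np.ones(len(s))]@R
def onz(f,px,z):
    o,d=ray(f,px); return o+d*((z-o[2])/d[:,2:])
E
python3 - <<'E'
from h import *
from plant import get_obs,cams,nets
o=get_obs(); print({k:np.round(o[k],4).tolist() for k in o})
for n in ['top','side','wrist']:
    f=cams.grab_frame(n); save(n+'0',f)
    print(n,f['intrinsics'],f['k1'],-np.array(f['R']).T@f['t'])
    for t in ['carton','long_box_mid','small_tin_mid']:
        r=nets.silhouettes(t,f)
        print(t,[(round(q['conf'],2),np.round(np.array(q['at'])*[560,420]),q['mask'].sum()) for q in r[:3]])
        for i,q in enumerate(r[:2]): np.save(f'pics/{n}0_{t}_{i}.npy',q['mask'])
E
```

```text
pics
{'clock': 0.0, 'qpos': [1.2956, 0.3537, 1.6342, 0.0, 1.1552, -0.0024], 'joint_vel': [-0.0013, 0.0016, -0.0006, -0.0002, -0.0002, -0.0005], 'effort': [0.0012, -60.5254, -34.2064, 0.0001, 0.0093, 0.0], 'tcp_pos': [0.1683, 0.6014, 0.2305], 'tcp_rot': [-0.0001, 0.136, 0.9907, -0.0007], 'ft_force': [-0.1686, -0.5408, 0.1995], 'moment': [0.0136, -0.0124, -0.0453], 'width': 0.0855}
top [[465.55103235   0.         276.86584098]
 [  0.         465.55103235 207.31597335]
 [  0.           0.           1.        ]] -0.13159881620196628 [ 0.35452414 -0.01733081  1.02510835]
carton [(0.82, array([296., 183.]), np.int64(8640))]
long_box_mid [(0.88, array([448., 243.]), np.int64(2641))]
small_tin_mid [(0.76, array([431., 176.]), np.int64(1182))]
side [[466.13691773   0.         269.20550229]
 [  0.         466.13691773 204.92759399]
 [  0.           0.           1.        ]] -0.05480420162589754 [-0.06516787 -0.58840223  0.5437471 ]
carton [(0.87, array([311., 218.]), np.int64(6563))]
long_box_mid [(0.55, array([401., 317.]), np.int64(8667))]
small_tin_mid [(0.59, array([432., 269.]), np.int64(2047)), (0.42, array([311., 219.]), np.int64(6442))]
wrist [[331.41194918   0.         276.97526592]
 [  0.         331.41194918 208.43872092]
 [  0.           0.           1.        ]] 0.027326466723083635 [0.10298106 0.6196658  0.37346619]
carton []
long_box_mid []
small_tin_mid []
```

View pics/top0.png

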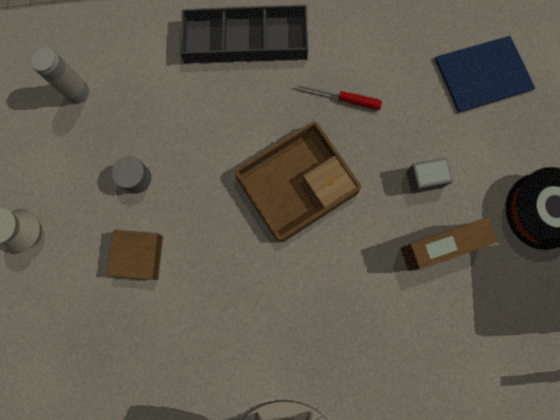

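View pics/side0.png

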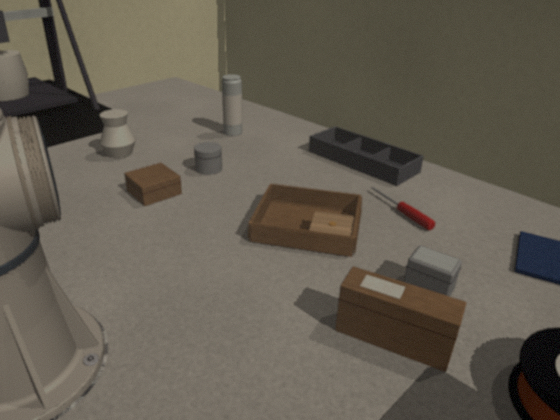

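```bash
cat > fit.py <<'E'
from h import *
from scipy.optimize import minimize
def box(dx,dy,z0,z1,x,y,a):
    P=np.array([[sx*dx/2,sy*dy/2,z] for z in (z0,z1) for sx in(-1,1) for sy in(-1,1)])
    c,s=np.cos(a),np.sin(a); P[:,:2]=P[:,:2]@np.array([[c,s],[-s,c]])+[x,y]; return P
def sil(f,P):
    m=np.zeros((420*4,560*4),np.uint8); q=proj(f,P)
    cv2.fillConvexPoly(m,cv2.convexHull(np.round(q*4+1.5).astype(np.int32)),1); return cv2.resize(m*255,(560,420),interpolation=cv2.INTER_AREA)/255.
def fit(dims,views,x0):
    def cost(p):
        c=0
        for f,m in views:
            s=sil(f,box(dims[0],dims[1],0,dims[2],*p)); c+=1-np.minimum(s,m).sum()/np.maximum(s,m).sum()
        return c/len(views)
    best=None
    for a in np.linspace(0,np.pi,9)[:-1]:
        S=np.array([[0,0,0],[.02,0,0],[0,.02,0],[0,0,.3]])+[x0[0],x0[1],a]
        r=minimize(cost,S[0],method='Nelder-Mead',options=dict(initial_simplex=S,xatol=1e-4,fatol=1e-5,maxiter=300))
        if best is None or r.fun<best.fun: best=r
    return best
E
python3 - <<'E'
from fit import *
T,S=load('top0'),load('side0')
print(np.round(T['R'],2))
for t,d,px in [('carton',(.18,.21,.045),(298,182)),('long_box_mid',(.055,.175,.095),(450,245)),('small_tin_mid',(.055,.08,.065),(430,174))]:
    x0=onz(T,px,d[2]/2)[0]
    mt=np.load(f'pics/top0_{t}_0.npy'); ms=np.load(f'pics/side0_{t}_0.npy')
    for n,v in [('both',[(T,mt),(S,ms)]),('top',[(T,mt)]),('side',[(S,ms)])]:
        r=fit(d,v,x0); print(t,n,np.round(r.x,4),np.degrees(r.x[2]),round(r.fun,3))
        if n=='top':
            im=T['pixels'][:,:,::-1].copy()
E
```

```text
[[-0.01 -1.   -0.03]
 [-0.98  0.02 -0.18]
 [ 0.18  0.02 -0.98]]
carton both [ 0.5958 -0.0379  0.5493] 31.473221237537533 0.056
carton top [ 0.5924 -0.0379  0.5491] 31.458757519720038 0.058
carton side [ 0.598  -0.0373  0.5454] 31.248471096484945 0.047
long_box_mid both [ 0.4438 -0.3526  0.2913] 16.689359028857655 0.032
long_box_mid top [ 0.4433 -0.3524  0.2867] 16.428438363119987 0.037
long_box_mid side [ 0.4444 -0.3528  0.294 ] 16.847027491964607 0.021
small_tin_mid both [ 0.5983 -0.3292  3.3283] 190.69759777605023 0.134
small_tin_mid top [ 0.597  -0.3283  0.2056] 11.778157769309791 0.09
small_tin_mid side [ 0.6093 -0.3258  3.2983] 188.98012568835045 0.163
```

```bash
cat > ov.py <<'E'
from fit import *
def draw(name,out,poses,base=None):
    f=load(name); im=cv2.resize(f['pixels'][:,:,::-1],None,fx=2,fy=2,interpolation=cv2.INTER_CUBIC)
    def ln(P,c):
        q=proj(f,P)*2+.5
        for i,j in [(0,1),(1,3),(3,2),(2,0),(4,5),(5,7),(7,6),(6,4),(0,4),(1,5),(2,6),(3,7)]:
            cv2.line(im,tuple(np.round(q[i]).astype(int)),tuple(np.round(q[j]).astype(int)),c,1,cv2.LINE_AA)
    for (d,p,c) in poses: ln(box(d[0],d[1],d[2],d[3],*p),c)
    return im,f
E
python3 - <<'E'
from ov import *
C=np.array([.595,-.038,.549+np.pi]);c,s=np.cos(C[2]),np.sin(C[2])
pw=np.array([.595,-.038])+np.array([[c,-s],[s,c]])@[.0425,.0575]
ps=[((.18,.21,0,.045),C,(0,255,0)),((.17,.2,.004,.045),C,(0,255,255)),((.085,.085,.004,.04),(*pw,C[2]),(255,0,255)),
((.055,.175,0,.095),(.4438,-.3526,.2913),(255,255,0)),((.055,.08,0,.065),(.597,-.3283,.2056),(0,0,255))]
im,f=draw('top0','',ps); cv2.imwrite('pics/ovt.png',im[200:600,420:1120])
im,f=draw('side0','',ps); cv2.imwrite('pics/ovs.png',im[340:740,440:980])
E
```

```text
(no output)
```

View pics/ovt.png

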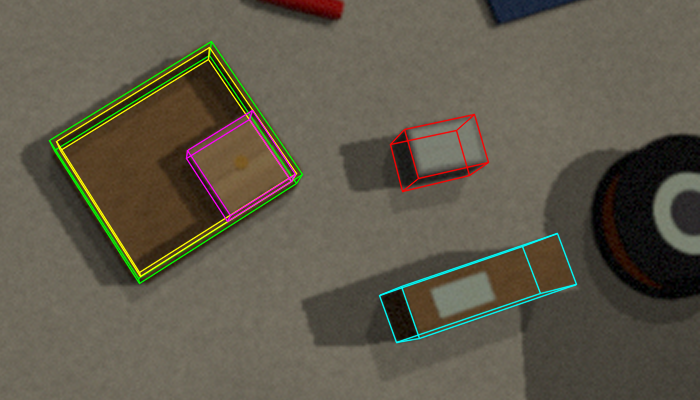

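View pics/ovs.png

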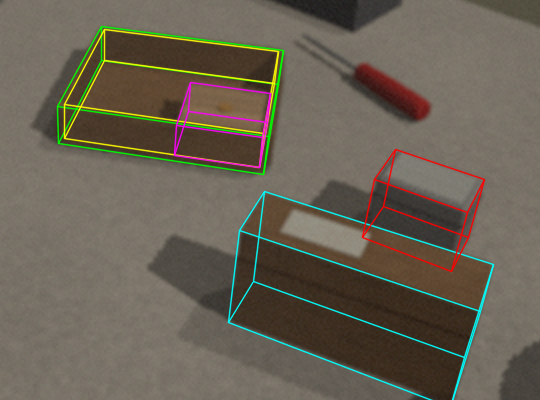

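```bash
cat > mv.py <<'E'
import sys
from h import *
from scipy.spatial.transform import Rotation as Rn
from plant import get_obs
# usage: mv.py x y z toolyaw_deg (angle of tool y axis in world)
def rel(x,y,z,a):
    o=get_obs(); p=np.array(o['tcp_pos']); q=o['tcp_rot']; R=Rn.from_quat([q[1],q[2],q[3],q[0]])
    a=np.radians(a); ty=np.array([np.cos(a),np.sin(a),0]); tz=np.array([0,0,-1.]); tx=np.cross(ty,tz)
    W=Rn.from_matrix(np.c_[tx,ty,tz])
    print('now',p.round(4),'yaw',np.degrees(np.arctan2(*R.as_matrix()[[1,0],1])).round(2),'clk',o['clock'],'w',round(o['width'],4),'F',np.round(o['ft_force'],1))
    print('rel',np.round(R.inv().apply(np.array([x,y,z])-p),4),np.round((R.inv()*W).as_rotvec(degrees=True),2))
if __name__=='__main__': rel(*map(float,sys.argv[1:5]))
E
python3 mv.py .598 -.328 .23 11.8
```

```text
now [0.1684 0.6019 0.2313] yaw 74.37 clk 0.6 w 0.0853 F [-0.2 -1.2 -0.7]
rel [-0.6642 -0.7798  0.0013] [-0.    0.   62.57]
```

>>> move_arm:
  motion: "-0.664 -0.78 0.0 0 0 62.6;-0.664 -0.78 0.0 0 0 62.6;-0.664 -0.78 0.0 0 0 62.6;-0.664 -0.78 0.0 0 0 62.6;-0.664 -0.78 0.0 0 0 62.6;-0.664 -0.78 0.0 0 0 62.6;-0.664 -0.78 0.0 0 0 62.6;-0.664 -0.78 0.0 0 0 62.6;-0.664 -0.78 0.0 0 0 62.6;-0.664 -0.78 0.0 0 0 62.6;-0.664 -0.78 0.0 0 0 62.6;-0.664 -0.78 0.0 0 0 62.6;-0.664 -0.78 0.0 0 0 62.6;-0.664 -0.78 0.0 0 0 62.6;-0.664 -0.78 0.0 0 0 62.6;-0.664 -0.78 0.0 0 0 62.6;-0.664 -0.78 0.0 0 0 62.6;-0.664 -0.78 0.0 0 0 62.6;-0.664 -0.78 0.0 0 0 62.6;-0.664 -0.78 0.0 0 0 62.6"
  claw: 1
  force: 60

```text
clock: 3.1
tcp_pos: [0.5974, -0.3269, 0.2315]
tcp_rot: [-0.0, 0.63, 0.776, 0.0]
ft_force: [0.4, -0.2, 0.2]
width: 0.0853
```

```bash
python3 - <<'E'
from ov import *
from plant import cams,nets
f=cams.grab_frame('wrist'); save('w1',f)
for t,d,x0 in [('small_tin_mid',(.055,.08,.065),(.598,-.328))]:
    r=nets.silhouettes(t,f); print([(q['conf'],q['mask'].sum(),q['at']) for q in r])
    if r:
        b=fit(d,[(f,r[0]['mask'])],x0); print(b.x,np.degrees(b.x[2]),b.fun)
        im,_=draw('w1','',[((.055,.08,0,.065),b.x,(0,0,255)),((.055,.08,0,.065),(.597,-.3283,.2056),(0,255,0)),((.055,.175,0,.095),(.4438,-.3526,.2913),(255,255,0))])
        cv2.imwrite('pics/w1o.png',cv2.resize(im,(800,600)))
E
```

```text
[(0.65, np.int64(4839), [0.4941, 0.4467])]
[ 0.59895903 -0.32893874  0.1734645 ] 9.938783476171098 0.04626663676367104
```

View pics/w1o.png

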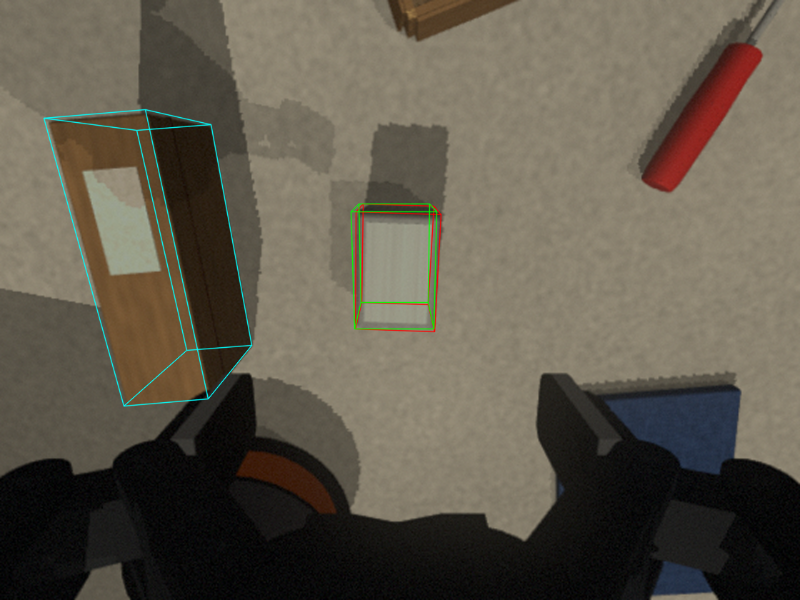

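```bash
python3 mv.py .599 -.3287 .028 11.0
```

```text
now [ 0.5976 -0.3272  0.2317] yaw 11.83 clk 3.2 w 0.0855 F [-0.1 -0.2 -0.2]
rel [-0.0017  0.001   0.2037] [0.01 0.01 0.83]
```

>>> move_arm:
  motion: "-0.0017 0.001 0.05 0 0 0.8;-0.0017 0.001 0.1 0 0 0.8;-0.0017 0.001 0.14 0 0 0.8;-0.0017 0.001 0.17 0 0 0.8;-0.0017 0.001 0.19 0 0 0.8;-0.0017 0.001 0.203 0 0 0.8;-0.0017 0.001 0.203 0 0 0.8;-0.0017 0.001 0.203 0 0 0.8"

```text
clock: 4.2
tcp_pos: [0.5997, -0.33, 0.0294]
tcp_rot: [0.001, 0.636, 0.771, 0.0]
ft_force: [0.6, -0.4, -0.5]
width: 0.0854
```

>>> move_arm:
  motion: "0 0 0 0 0 0;0 0 0 0 0 0;0 0 0 0 0 0;0 0 0 0 0 0;0 0 0 0 0 0;0 0 0 0 0 0;0 0 0 0 0 0;0 0 0 0 0 0"
  claw: 0
  force: 60

```text
clock: 5.2
tcp_pos: [0.5997, -0.33, 0.0294]
tcp_rot: [0.001, 0.636, 0.771, 0.0]
ft_force: [-0.4, 0.0, 6.1]
width: 0.0541
```

>>> move_arm:
  motion: "0 0 -0.03 0 0 0;0 0 -0.07 0 0 0;0 0 -0.11 0 0 0;0 0 -0.14 0 0 0;0 0 -0.14 0 0 0"

```text
clock: 5.82
tcp_pos: [0.6003, -0.3304, 0.1708]
tcp_rot: [0.002, 0.636, 0.771, 0.0]
ft_force: [0.0, 0.3, -2.2]
width: 0.0541
```

```bash
python3 - <<'E'
from ov import *
from plant import cams,nets
f=cams.grab_frame('side'); save('s2',f); g=cams.grab_frame('top'); save('t2',g)
cv2.imwrite('pics/st2.png',np.hstack([f['pixels'][150:350,200:500,::-1],g['pixels'][100:300,230:530,::-1]]))
E
python3 - <<'E'
import sys; sys.path.insert(0,'.')
from mv import *
C=np.array([.595,-.038]);a=.549+np.pi
R=np.array([[np.cos(a),-np.sin(a)],[np.sin(a),np.cos(a)]])
t=C+R@[.042,-.043]; print(t); rel(t[0],t[1],.17,31.5)
E
```

```text
[ 0.53673315 -0.02323603]
now [ 0.5984 -0.3293  0.1673] yaw 10.97 clk 5.925 w 0.0542 F [-0.1  0.6 -1.6]
rel [ 0.3122 -0.0023 -0.0025] [ -0.04  -0.05 -20.53]
```

View pics/st2.png

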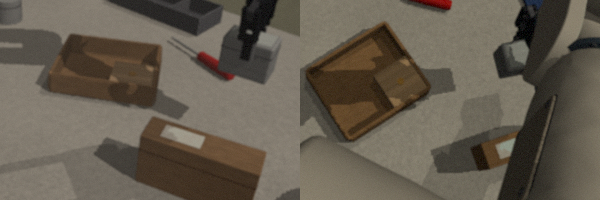

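```bash
python3 - <<'E'
import sys; sys.path.insert(0,'.')
from mv import *
C=np.array([.595,-.038]);a=.549+np.pi
R=np.array([[np.cos(a),-np.sin(a)],[np.sin(a),np.cos(a)]])
t=C+R@[.032,-.043]; print(t); rel(t[0],t[1],.17,31.5)
E
```

```text
[ 0.54526362 -0.01801769]
now [ 0.5984 -0.3293  0.1673] yaw 10.97 clk 5.925 w 0.0542 F [-0.1  0.6 -1.6]
rel [ 0.3157  0.0071 -0.0025] [ -0.04  -0.05 -20.53]
```

>>> move_arm:
  motion: "0.03 0 0.0 0 0 0;0.07 0.002 0 0 0 -4;0.11 0.003 0 0 0 -8;0.15 0.004 0 0 0 -12;0.19 0.005 0 0 0 -16;0.23 0.006 0 0 0 -20.5;0.27 0.007 0 0 0 -20.5;0.3 0.007 0 0 0 -20.5;0.316 0.007 0 0 0 -20.5;0.316 0.007 0 0 0 -20.5;0.316 0.007 0 0 0 -20.5;0.316 0.007 0 0 0 -20.5"

```text
clock: 7.42
tcp_pos: [0.5459, -0.019, 0.1681]
tcp_rot: [0.0, 0.489, 0.872, -0.0]
ft_force: [-0.0, -0.5, -2.2]
width: 0.054
```

```bash
python3 mv.py .5453 -.018 .036 31.5; python3 - <<'E'
from ov import *
from plant import cams,nets
f=cams.grab_frame('wrist'); save('w3',f); g=cams.grab_frame('side'); save('s3',g)
C=np.array([.595,-.038,.549+np.pi]);c,s=np.cos(C[2]),np.sin(C[2])
pw=np.array([.595,-.038])+np.array([[c,-s],[s,c]])@[.0425,.0575]
P=[((.18,.21,0,.045),C,(0,255,0)),((.17,.2,.004,.045),C,(0,255,255)),((.085,.085,.004,.04),(*pw,C[2]),(255,0,255))]
im,_=draw('w3','',P);im2,_=draw('s3','',P)
cv2.imwrite('pics/w3o.png',np.hstack([cv2.resize(im,(400,300)),cv2.resize(im2,(400,300))]))
cv2.imwrite('pics/w3b.png',cv2.resize(im,(800,600)))
E
```

```text
now [ 0.5459 -0.019   0.1681] yaw 31.41 clk 7.425 w 0.054 F [-0.  -0.5 -2.2]
rel [0.0011 0.     0.1321] [-0.01  0.01 -0.09]
```

View pics/w3b.png

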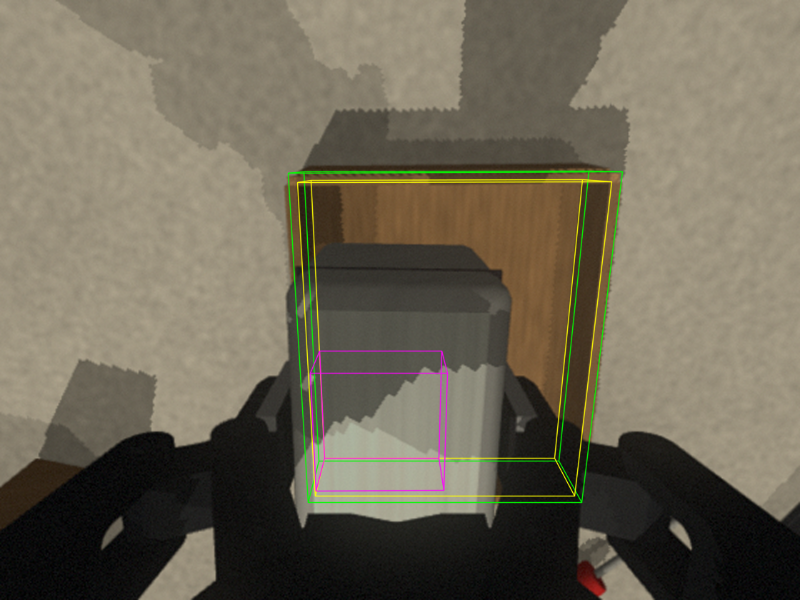

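View pics/w3o.png

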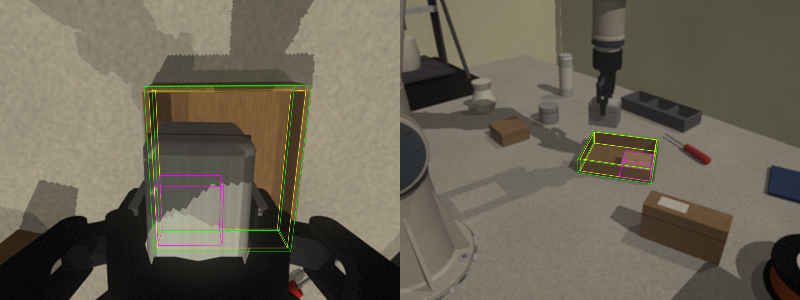

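>>> move_arm:
  motion: "0.001 0 0.04 0 0 0;0.001 0 0.075 0 0 0;0.001 0 0.1 0 0 0;0.001 0 0.117 0 0 0;0.001 0 0.127 0 0 0;0.001 0 0.132 0 0 0;0.001 0 0.132 0 0 0;0.001 0 0.132 0 0 0"

```text
clock: 8.52
tcp_pos: [0.5458, -0.0172, 0.0369]
tcp_rot: [0.001, 0.489, 0.872, 0.0]
ft_force: [0.6, -0.7, -2.2]
width: 0.0542
```

>>> move_arm:
  motion: "0 0 0.0015 0 0 0;0 0 0.003 0 0 0;0 0 0.003 0 0 0;0 0 0.003 0 0 0"

```text
clock: 9.02
tcp_pos: [0.5454, -0.0172, 0.0334]
tcp_rot: [0.0, 0.489, 0.872, 0.0]
ft_force: [-1.4, 0.6, 1.1]
width: 0.0544
```

>>> move_arm:
  motion: "0 0 0 0 0 0;0 0 0 0 0 0;0 0 0 0 0 0;0 0 0 0 0 0;0 0 0 0 0 0;0 0 -0.01 0 0 0;0 0 -0.04 0 0 0;0 0 -0.08 0 0 0;0 0 -0.13 0 0 0;0 0 -0.17 0 0 0;0 0 -0.17 0 0 0"
  claw: 0.75

```text
clock: 10.4
tcp_pos: [0.5473, -0.0173, 0.2073]
tcp_rot: [0.003, 0.489, 0.872, 0.002]
ft_force: [-0.6, -0.3, 0.5]
width: 0.0638
```

```bash
python3 mv.py .4438 -.3526 .23 16.7; python3 - <<'E'
from ov import *
from plant import cams,nets
f=cams.grab_frame('wrist'); save('w4',f); g=cams.grab_frame('side'); save('s4',g)
r=nets.silhouettes('small_tin_mid',f); print([(q['conf'],q['mask'].sum(),q['at']) for q in r])
cv2.imwrite('pics/w4.png',np.hstack([cv2.resize(f['pixels'][:,:,::-1],(400,300)),cv2.resize(g['pixels'][100:310,200:480,::-1],(400,300))]))
E
```

```text
now [ 0.5473 -0.0173  0.2073] yaw 31.47 clk 10.4 w 0.0638 F [-0.6 -0.3  0.5]
rel [-0.232  -0.2632 -0.0233] [ 0.36  0.18 14.77]
[(0.68, np.int64(5785), [0.4923, 0.4471])]
```

View pics/w4.png

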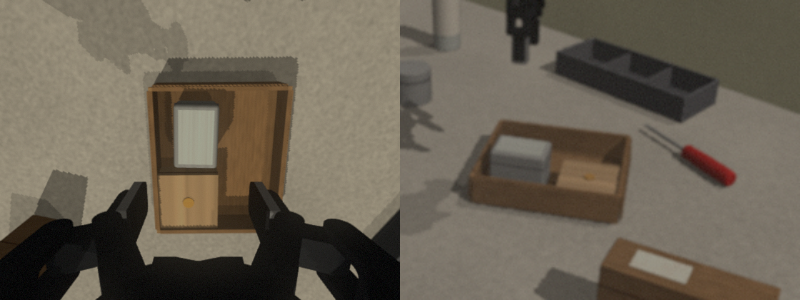

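```bash
cat > c4.py <<'E'
from ov import *
import sys
cx,cy,a=map(float,sys.argv[1:4])
C=np.array([cx,cy,a+np.pi]);c,s=np.cos(C[2]),np.sin(C[2]);R=np.array([[c,-s],[s,c]])
w=lambda p:(*(C[:2]+R@p),C[2])
P=[((.18,.21,0,.045),C,(0,255,0)),((.17,.2,.004,.045),C,(0,255,255)),((.085,.085,.004,.04),w([.0425,.0575]),(255,0,255)),((.055,.08,.004,.069),w([.032,-.043]),(0,0,255)),((.055,.175,.004,.099),w([-.05,0]),(255,255,0))]
im,_=draw('w4','',P[:4]); cv2.imwrite('pics/'+sys.argv[4]+'.png',im[200:720,340:940])
E
python3 c4.py .595 -.038 .549 c4a
```

```text
(no output)
```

View pics/c4a.png

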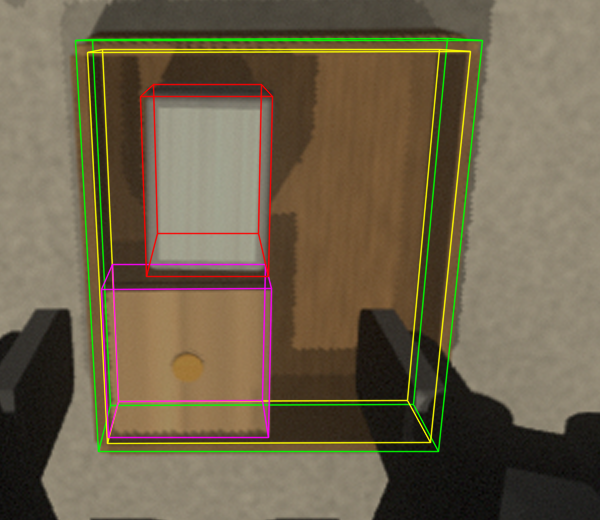

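>>> move_arm:
  motion: "-0.04 -0.045 -0.01 0 0 2;-0.08 -0.09 -0.01 0 0 6;-0.12 -0.135 -0.01 0 0 10;-0.16 -0.18 -0.01 0 0 14.8;-0.195 -0.22 -0.01 0 0 14.8;-0.22 -0.25 -0.01 0.3 0.2 14.8;-0.232 -0.263 -0.01 0.3 0.2 14.8;-0.232 -0.263 -0.01 0.3 0.2 14.8;-0.232 -0.263 -0.01 0.3 0.2 14.8;-0.232 -0.263 -0.01 0.3 0.2 14.8"
  claw: 1

```text
clock: 11.8
tcp_pos: [0.4425, -0.3511, 0.2132]
tcp_rot: [-0.003, 0.597, 0.803, -0.001]
ft_force: [0.1, 0.1, 0.3]
width: 0.0855
```

```bash
python3 mv.py .4438 -.3526 .058 16.7; python3 - <<'E'
from ov import *
from plant import cams,nets
f=cams.grab_frame('wrist'); save('w5',f)
r=nets.silhouettes('long_box_mid',f); print([(q['conf'],q['mask'].sum(),q['at']) for q in r])
im,_=draw('w5','',[((.055,.175,0,.095),(.4438,-.3526,.2913),(255,255,0))])
cv2.imwrite('pics/w5.png',cv2.resize(im,(800,600)))
E
```

```text
now [ 0.4425 -0.3511  0.2132] yaw 16.75 clk 11.8 w 0.0855 F [0.1 0.1 0.3]
rel [-0.0023  0.0017  0.1552] [-0.32 -0.18  0.05]
[(0.56, np.int64(14190), [0.4925, 0.4519])]
```

View pics/w5.png

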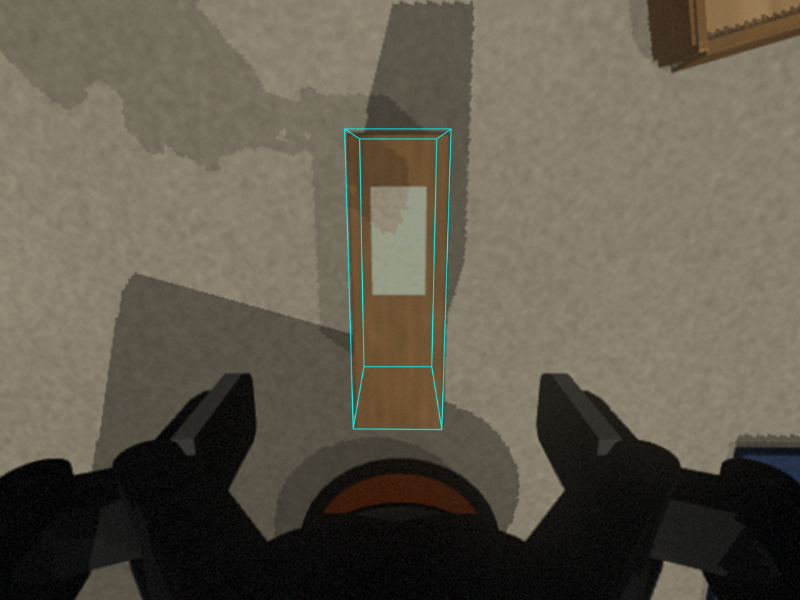

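>>> move_arm:
  motion: "-0.0023 0.0017 0.04 -0.3 -0.2 0;-0.0023 0.0017 0.08 -0.3 -0.2 0;-0.0023 0.0017 0.115 -0.3 -0.2 0;-0.0023 0.0017 0.14 -0.3 -0.2 0;-0.0023 0.0017 0.155 -0.3 -0.2 0;-0.0023 0.0017 0.155 -0.3 -0.2 0;-0.0023 0.0017 0.155 -0.3 -0.2 0"

```text
clock: 12.78
tcp_pos: [0.444, -0.3543, 0.0592]
tcp_rot: [0.001, 0.597, 0.802, -0.0]
ft_force: [0.3, 0.4, -0.0]
width: 0.0857
```

>>> move_arm:
  motion: "0 0 0 0 0 0;0 0 0 0 0 0;0 0 0 0 0 0;0 0 0 0 0 0;0 0 0 0 0 0;0 0 0 0 0 0;0 0 0 0 0 0;0 0 0 0 0 0"
  claw: 0
  force: 80

```text
clock: 13.78
tcp_pos: [0.4441, -0.3544, 0.0594]
tcp_rot: [0.001, 0.597, 0.802, -0.0]
ft_force: [0.7, 0.5, 6.2]
width: 0.0543
```

>>> move_arm:
  motion: "0 0 -0.02 0 0 0;0 0 -0.05 0 0 0;0 0 -0.085 0 0 0;0 0 -0.12 0 0 0;0 0 -0.14 0 0 0;0 0 -0.14 0 0 0;0 0 -0.14 0 0 0"

```text
clock: 14.65
tcp_pos: [0.4428, -0.3534, 0.1973]
tcp_rot: [-0.001, 0.597, 0.802, -0.0]
ft_force: [0.4, -0.5, -3.1]
width: 0.054
```

```bash
python3 - <<'E'
import sys; sys.path.insert(0,'.')
from mv import *
from ov import *
C=np.array([.595,-.038]);a=.549+np.pi
R=np.array([[np.cos(a),-np.sin(a)],[np.sin(a),np.cos(a)]])
t=C+R@[-.046,0]; print(t); rel(t[0],t[1],.2,31.5)
from plant import cams
f=cams.grab_frame('wrist'); g=cams.grab_frame('side'); save('w6',f); save('s6',g)
cv2.imwrite('pics/w6.png',np.hstack([cv2.resize(f['pixels'][:,:,::-1],(400,300)),cv2.resize(g['pixels'][100:400,160:560,::-1],(400,300))]))
E
```

```text
[ 0.63424015 -0.01399562]
now [ 0.4428 -0.3534  0.1973] yaw 16.67 clk 14.65 w 0.054 F [ 0.4 -0.5 -3.1]
rel [ 0.2702  0.2808 -0.0029] [ -0.06  -0.03 -14.83]
```

View pics/w6.png

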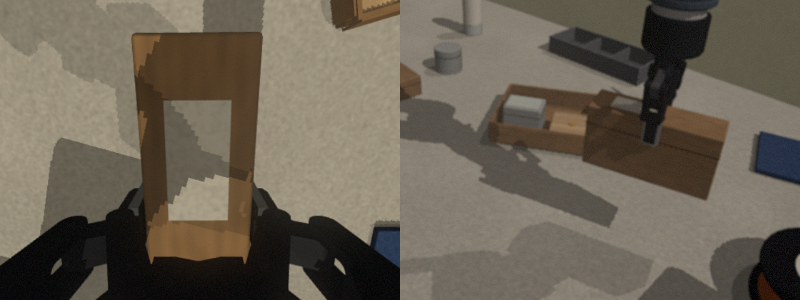

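>>> move_arm:
  motion: "0.02 0.021 0 0 0 0;0.05 0.052 -0.003 0 0 -3;0.08 0.084 -0.003 0 0 -6;0.11 0.115 -0.003 0 0 -9;0.14 0.146 -0.003 0 0 -12;0.17 0.177 -0.003 0 0 -14.8;0.2 0.208 -0.003 0 0 -14.8;0.23 0.239 -0.003 0 0 -14.8;0.255 0.265 -0.003 0 0 -14.8;0.27 0.281 -0.003 0 0 -14.8;0.27 0.281 -0.003 0 0 -14.8;0.27 0.281 -0.003 0 0 -14.8;0.27 0.281 -0.003 0 0 -14.8"

```text
clock: 16.38
tcp_pos: [0.6346, -0.0156, 0.2009]
tcp_rot: [-0.0, 0.489, 0.872, -0.001]
ft_force: [0.3, 0.4, -1.9]
width: 0.0541
```

```bash
python3 mv.py .6342 -.014 .064 31.5; python3 - <<'E'
from ov import *
from plant import cams
C=np.array([.595,-.038,.549+np.pi])
P=[((.18,.21,0,.045),C,(0,255,0)),((.17,.2,.004,.045),C,(0,255,255)),((.055,.175,.138,.233),(.6342,-.014,.549),(255,255,0))]
f=cams.grab_frame('wrist'); g=cams.grab_frame('side'); save('w7',f); save('s7',g)
im,_=draw('w7','',P);im2,_=draw('s7','',P)
cv2.imwrite('pics/w7.png',np.hstack([cv2.resize(im,(400,300)),cv2.resize(im2[160:610,320:920],(400,300))]))
E
```

```text
now [ 0.6346 -0.0156  0.2009] yaw 31.41 clk 16.375 w 0.0541 F [ 0.3  0.4 -1.9]
rel [0.0017 0.0007 0.1368] [-0.06  0.03 -0.09]
```

View pics/w7.png

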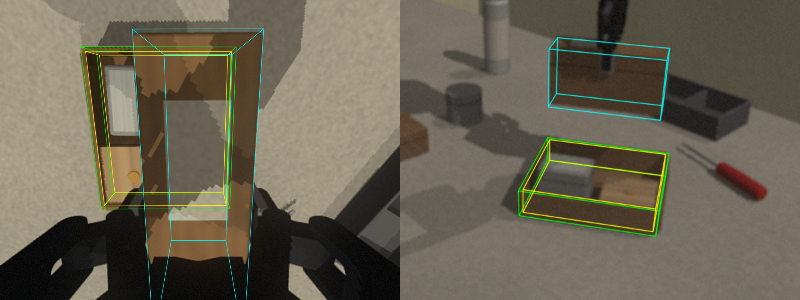

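>>> move_arm:
  motion: "0.0017 0 0.03 0 0 0;0.0017 0 0.06 0 0 0;0.0017 0 0.08 0 0 0;0.0017 0 0.1 0 0 0;0.0017 0 0.115 0 0 0;0.0017 0 0.125 0 0 0;0.0017 0 0.13 0 0 0;0.0017 0 0.13 0 0 0;0.0017 0 0.13 0 0 0"

```text
clock: 17.6
tcp_pos: [0.6347, -0.0132, 0.0716]
tcp_rot: [0.001, 0.489, 0.872, -0.0]
ft_force: [1.5, -0.1, -2.2]
width: 0.0542
```

```bash
python3 mv.py .6342 -.014 .0635 31.5; python3 - <<'E'
from ov import *
from plant import cams
C=np.array([.595,-.038,.549+np.pi])
f=cams.grab_frame('wrist'); g=cams.grab_frame('side'); save('w8',f); save('s8',g)
P=[((.18,.21,0,.045),C,(0,255,0))]
im,_=draw('w8','',[]);im2,_=draw('s8','',[])
cv2.imwrite('pics/w8.png',np.hstack([cv2.resize(im,(400,300)),cv2.resize(im2[160:610,320:920],(400,300))]))
E
```

```text
now [ 0.6347 -0.0132  0.0716] yaw 31.47 clk 17.6 w 0.0542 F [ 1.5 -0.1 -2.2]
rel [-0.0004 -0.0008  0.0081] [ 0.01  0.06 -0.03]
```

View pics/w8.png

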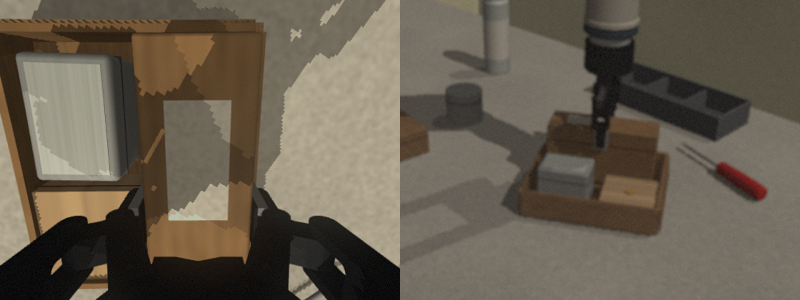

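>>> move_arm:
  motion: "0 0 0.003 0 0 0;0 0 0.006 0 0 0;0 0 0.008 0 0 0;0 0 0.008 0 0 0;0 0 0.008 0 0 0"

```text
clock: 18.32
tcp_pos: [0.6341, -0.0131, 0.0634]
tcp_rot: [-0.0, 0.489, 0.872, -0.0]
ft_force: [-2.9, 1.2, 6.0]
width: 0.0538
```

>>> move_arm:
  motion: "0 0 0 0 0 0;0 0 0 0 0 0;0 0 0 0 0 0;0 0 0 0 0 0;0 0 0 0 0 0;0 0 -0.01 0 0 0;0 0 -0.03 0 0 0;0 0 -0.06 0 0 0;0 0 -0.1 0 0 0;0 0 -0.14 0 0 0;0 0 -0.17 0 0 0;0 0 -0.17 0 0 0"
  claw: 0.73

```text
clock: 19.82
tcp_pos: [0.636, -0.0131, 0.2376]
tcp_rot: [0.003, 0.489, 0.872, 0.001]
ft_force: [0.1, -0.4, -0.4]
width: 0.0625
```

```bash
python3 - <<'E'
from ov import *
from plant import cams,nets,get_obs
C=np.array([.595,-.038,.549+np.pi]);c,s=np.cos(C[2]),np.sin(C[2]);R=np.array([[c,-s],[s,c]])
w=lambda p:(*(C[:2]+R@p),C[2])
P=[((.18,.21,0,.045),C,(0,255,0)),((.055,.08,.004,.069),w([.032,-.043]),(0,0,255)),((.055,.175,.004,.099),w([-.046,0]),(255,255,0))]
f=cams.grab_frame('wrist'); g=cams.grab_frame('side'); save('w9',f); save('s9',g)
im,_=draw('w9','',P);im2,_=draw('s9','',P)
cv2.imwrite('pics/w9.png',np.hstack([cv2.resize(im,(400,300)),cv2.resize(im2[160:610,320:920],(400,300))]))
print(get_obs()['ft_force'],get_obs()['width'])
E
```

```text
[-0.39541958  0.3129406  -0.21307335] 0.06249286598743012
```

View pics/w9.png

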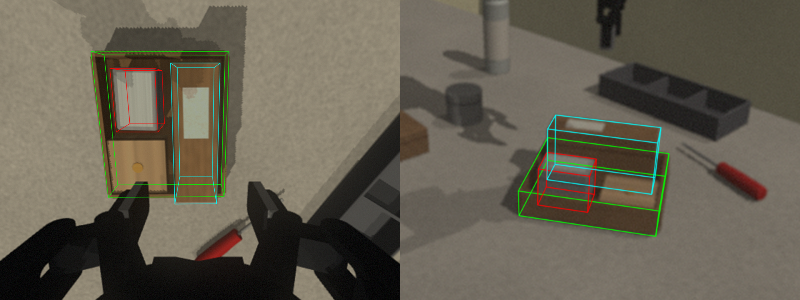

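```bash
python3 -c "
from plant import order
print(order.close_job())"
```

```text
the job is handed in; nothing more can be done
None
```

I put the tin in the carton first, next to the plywood box, and then the long cardboard box in the slot along the other side. Both are released, and I handed the job in at about 20 s of the 58 s allowed.

**Placement:** the last wrist and side pictures, taken just before hand-in, show both boxes upright. They match models of each box standing on the carton floor to within a few millimetres. In the carton's frame the tin is at about x 32, y -43 mm and the long box at about x -46, y 0 mm.

**Gripper:** it is about 14 cm above the long box. The wrist force is about zero, so it touches nothing.

**Earlier disagreement:** the first side-camera fit of the tin was poor (about 12 mm off the top-camera fit). I used the top-camera fit, which a wrist picture then confirmed. No later check failed.

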